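# Dock the signal module, then pull its bypass link cassette

## Robot

A 6-joint arm with a two-finger parallel gripper is mounted at the origin on the work surface. World frame = base frame: x ahead of the robot, y to its left, z up, the work surface at z = 0. Lengths are in m, angles in rad, forces in N, time in s.
With the tool pointing down it reaches from about 0.3 to 0.775 m from the base axis. Payload 14.6 kg.
Tool frame: the origin (TCP) lies on the mounting face of the last link; the fingertips stand 199 mm ahead of it and the grasp point (between the pads) lies 180 mm ahead of it; z points along the fingers, y is the line along which they close (so a half turn about z gives the same grasp; the last joint's range is limited). The gripper opens to 94 mm and grips with 3 to 60 N. Pads are 16 mm wide; open, the fingers measure 119 mm over their backs; the gripper's body (75 mm by 177 mm) begins 78 mm behind the grasp point.
Start: joints at [1.261, 0.3, 1.521, -0, 1.321, -0.067], TCP at [0.132, 0.534, 0.405] pointing down, gripper open.
Joint ranges: [-3.03, 3.03], [-0.79, 2.21], [0.23, 2.52], [-1.04, 4.18], [0, 3.07], [-2.55, 2.55]. Speed limits (rad/s): [2.22, 2.22, 2.57, 3.14, 3.14, 3.14].

## Interface

Orientations are given as [roll, pitch, yaw] about the fixed x, y, z axes, in that order (R = Rz(yaw) Ry(pitch) Rx(roll)).
In Python, from station import get_obs, camera, hand_in gives the robot as it stands.
- The arm moves only by the tool apply_moves, never from a script. Its argument "increments" is a list of rows, each an object of numbers: "tx", "ty", "tz": the shift along the tool's x, y, z as a fraction of full scale; "ax", "ay", "az": the turn, a rotation vector about the tool's x, y, z as a fraction of full scale. In form: [{"tx": .., "ty": .., "tz": .., "ax": .., "ay": .., "az": ..}, ...]. A call has 1 to 12 rows; each row shifts and turns the commanded pose from where the row before left it, along the tool's axes as they then stand; what a row does not reach is not made up. Full scale, the value 1, is 30 mm for a shift and 5 degrees for a turn. A row lasts 1/8 s, in which the tool goes at most 62.5 mm and 10.7 degrees, less where a joint would pass 70% of its speed; a pose out of reach is approached as far as the arm can. A call with a number of a shift or a turn outside -1 to 1 is refused whole. A call with a gripper value outside its range is refused whole. "jaw" is the closure, from 0 (fully open) to 1 (shut), set as the call begins (left out, the last holds). The fingers move at their own pace and stop on an object; "force" is the grip in N (left out, the last holds). Time passes only in rows, so rows that do not move let the fingers close. It gives the time, the measured TCP pose, the force, the opening and the grip force at its end, in the units of the state.
- get_obs(): the state, without advancing time (a new reading comes with each control period).
- camera(name): name is "scene" or "top" or "wrist"; returns a dict with "pixels" (400x640x3 uint8, red, green, blue), "camera_matrix" (3x3 intrinsics, pixels), "dist" ([k1, k2, p1, p2, k3] as OpenCV has them; the pictures are not rectified), "R" (3x3) and "t" (3): a world point X has camera coordinates R X + t; the wrist camera has in their place "T_tool_cam" (4x4, takes a point from camera to tool coordinates, whose origin is the TCP and whose axes are the flange's). Camera axes: x right, y down, z forward; pixel columns grow to the right and rows downward; lengths in m; the calibration is good to about 2 mm. A picture is of the moment at which its call begins: read the wrist's pose just before it. There is no depth.
- hand_in(): hands the job in; it is judged then, once.
The state is a dict: "time_s": time; "qpos": joint angles; "joint_vel": joint speeds; "tau": joint torques, N m; "ee_pos": TCP position; "eef_rot": TCP orientation; "force": force on the tool from outside, world axes, zero at the start; "moment": the same for the moment, N m; "grip_width": finger opening in m; "grip_force": force on a finger pad.
Only numpy, scipy, OpenCV 4.12 (cv2) and the standard library are available. Lean on these libraries where they do the work, as an engineer would, in place of code of your own. Each camera call takes 0.05 s, during which the arm holds its last target. There are 200 camera calls.

## Task

Put the grey signal module on the rail dock, green nose towards the green stop, slide it fully home past the spring rollers and let go of it. Then pinch the two yellow catches of the red bypass cassette together, draw it straight up out of its socket, and finish while still holding it by both catches, upright and ten centimetres or so clear above the socket. Leave the other things on the bench where they are.

Things in the scene. Friction and masses are not known exactly. Their poses are not given: they have to be found in the camera images.
- module: loose light-grey signal module, box 60 long (x) x 38 wide (y) x 62 high, green band at its nose (+x), dark window on top, about 0.22 kg; upright on the bench, origin at the centre of its underside, z up. A groove 22 wide, 18 high runs along under it (x) between two legs. The 38 wide housing begins 18 above the underside: grip it across y, 30 to 60 above the underside
- module_nose (a point): middle of the lower edge of the module's nose end: 30 mm along the module's +x from its origin, at underside height
- module_bumps (a point): point midway between the black bumps on the outsides of the module's legs, 12 along +x and 9 up from its origin. Each bump is 16 long, 3 proud of its leg, 37 over both, with 30 degree flanks; they pass the dock's rollers
- dock: fixed rail dock: white plate 190 (x) x 110 (y) x 8 thick; origin at the centre of its underside on the bench, x along the rail. Dark steel rail on the centre line, top 14 above the plate, from x = -80 to +75: 10 wide from -80 to -10, widening to 18 at +10, then 18. Green stop block (20 x 70, top 42 above the bench) from x = +75 to +95. The module goes on at the -x end, nose to the stop
- dock_entry (a point): where the module's origin is when it has been lowered over the narrow end of the rail: dock x = -45, 8 above the bench (legs standing on the plate, 6 mm free either side of the narrow rail, groove 4 above the rail top). From here it slides along the dock's +x
- dock_home (a point): where the module's origin is when fully home, nose against the stop: dock x = +45, 8 above the bench; module axes parallel to the dock's
- dock_rollers (a point): point midway between two upright steel spring rollers (12 diameter, tops 24 above the bench, 32 gap), dock x = +47.5, backed by grey blocks at y = 37 to 49 either side, tops 28 high. The bumps push them apart 2.5 mm while the module's origin is at about dock x = 20 to 44; pushing past takes 5 to 15 N, then they spring in behind the bumps (0.5 mm play)
- socket: fixed grey socket for the cassette: plate 84 (x) x 100 (y) x 6 thick with a walled well, 63 x 76 outside, top 28 above the bench; blue lips along its two y sides leave a mouth 47 (x) x 49 (y). Origin at the centre of its underside on the bench; the cassette stands in it, axes parallel to the socket's, its underside 6 above the bench
- cassette: loose red plug-in cassette, 44 (x) x 22 (y) x 74 high, foot 30 wide, about 0.14 kg, starts in the socket; origin at the centre of its underside, z up. On its +y and -y sides are white spring catches with yellow pads. Hooks at their lower ends lock under the socket's lips; with both pressed 4.5 mm or more it draws straight up, clear of the socket after 22 mm
- cassette_grip (a point): point midway between the yellow pads, 58 above the cassette's underside. The pads are 28 wide (x), 45 to 71 above the underside, and measure 50 over their outer faces (across y) at rest, 38 with both fully pressed. Squeeze here across y
- catch_l (a joint): travel in m of the catch on the cassette's +y side towards the middle: 0 at rest (locked), 0.006 fully pressed; sprung, 2 N to start, 5 N at the end
- catch_r (a joint): the same for the catch on the -y side
- sensor_a: bystander: dark-blue round temperature-sensor head, 68 diameter, 46 high, standing flat, with a steel stem 110 long that points level along its +x from 28 mm off the axis; origin at the centre of the head's underside. Leave alone.
- sensor_b: bystander: dark-blue round temperature-sensor head, 68 diameter, 46 high, standing flat, with a steel stem 140 long that points level along its +x from 28 mm off the axis; origin at the centre of the head's underside. Leave alone.
- sensor_c: bystander: dark-blue round temperature-sensor head, 68 diameter, 46 high, standing flat, with a steel stem 120 long that points level along its +x from 28 mm off the axis; origin at the centre of the head's underside. Leave alone.
- cap: bystander: yellow round cap, 42 diameter, 16 high, lying flat; origin at the centre of its underside. Leave alone.
- driver: bystander: screwdriver 160 long lying along its x; origin under its middle. Leave alone.
- jar: bystander: small closed jar, 52 diameter, 60 high; origin at the centre of its underside. Leave alone.
Mind the look-alikes: they are no part of the job. What is shaped like the cassette but orange is not meant.

How it is judged:
On the way, in this order (a step that is already met when the one before it is completed fails the run):
1. the module is fully home on the rail and let go, the cassette still in its socket (x of module_nose in the frame of dock between 0.0725 and 0.0775 m and y of module in the frame of dock between -0.004 and 0.004 m and z of module in the frame of dock between 0.005 and 0.011 m and angle between the x axis of module and the x axis of dock, either way round below 0.12 rad and angle between module's own z axis and vertical below 0.1 rad and contact force between the fingers and module below 0.1 N and distance between cassette and socket below 0.011 m), for 0.2 s.
2. both catches are pinched in (value of joint each of catch_l, catch_r above 0.0035 m), for 0.05 s.
3. the cassette is drawn out and held up clear (all of step 2 and height (world z) of cassette above 0.11 m and angle between cassette's own z axis and vertical below 0.35 rad and contact force between the fingers and cassette above 2 N and contact force between cassette and socket below 0.05 N and contact force between cassette and dock below 0.05 N and contact force between cassette and module below 0.05 N), for 0.2 s.
At the end, for the whole second after the job is handed in: Module home on the dock (nose within 2.5 mm of the stop, 4 mm of the centre line, 3 mm in height, 0.12 rad), let go, at rest; cassette held still by both catches (pressed 3.5 mm or more), underside over 110 mm above the bench, within 0.35 rad of upright, touching no socket, dock or module (all of step 3 and x of module_nose in the frame of dock between 0.0725 and 0.0775 m and y of module in the frame of dock between -0.004 and 0.004 m and z of module in the frame of dock between 0.005 and 0.011 m and angle between the x axis of module and the x axis of dock, either way round below 0.12 rad and angle between module's own z axis and vertical below 0.1 rad and contact force between the fingers and module below 0.1 N and linear speed of cassette below 0.03 m/s and linear speed of module below 0.02 m/s); the arm keeps its last pose, push and grip.
It fails at once if a bystander (sensor, cap, screwdriver or jar) is moved more than 25 mm (distance of any of sensor_a, sensor_b, sensor_c, cap, driver, jar from where it was at the start of the episode above 0.025 m).
It also fails if it takes over 56 s, if anything falls off the work surface, if the arm or the gripper's body presses on something with over 40 N, if the wrist force passes 120 N, or if a joint passes its speed limit or range.

## Working session

There is one attempt and no reset: what is moved stays moved. The work goes in short steps, Python scripts to look and compute and a tool call to move; the robot and the scene stay as the last step left them, time stands still between calls to the robot, and variables do not carry over. Pictures are saved under pics/ and viewed, at most 10 in all, crops included, and the job is handed in when it is done.

Besides the shell and the picture viewer there is one more tool, called by a JSON object that holds its "fn" and its "kwargs", one argument or row to a line. apply_moves: Moves the arm, as the interface text tells. Its arguments: {"type":"object","properties":{"increments":{"type":"array"},"jaw":{"type":"number"},"force":{"type":"number"}},"required":["increments"]}

```bash
mkdir -p pics; ls
python3 - <<'E'
from station import get_obs,camera
import cv2,pickle
o=get_obs();print(o['ee_pos'],o['eef_rot'],o['grip_width'],o['time_s'])
d={}
for n in ('scene','top'):
    c=camera(n);d[n]=c;cv2.imwrite(f'pics/{n}0.png',c['pixels'][:,:,::-1]);print(n,c['camera_matrix'],c['dist'],c['R'],c['t'])
pickle.dump(d,open('cams.pkl','wb'))
E
```

```text
pics
[0.13221769 0.53382786 0.40408658] [-3.14044244e+00 -8.25566595e-05  2.89879377e+00] 0.09394154064453733 0.0
scene [[467.84482746   0.         314.94684009]
 [  0.         467.84482746 199.50704354]
 [  0.           0.           1.        ]] [-0.12013418  0.          0.          0.          0.        ] [[ 0.49588333  0.86838758 -0.00165476]
 [ 0.69650587 -0.39886876 -0.59647571]
 [-0.51863213  0.29462982 -0.80262942]] [-0.27114175 -0.32915942  1.58407521]
top [[432.59379494   0.         317.77999384]
 [  0.         432.59379494 201.74708868]
 [  0.           0.           1.        ]] [0.03134641 0.         0.         0.         0.        ] [[-0.00740175 -0.99970886 -0.02296531]
 [-0.99346995  0.00996651 -0.1136579 ]
 [ 0.11385369  0.02197408 -0.99325449]] [0.01843877 0.57847517 1.06460875]
```

View pics/scene0.png

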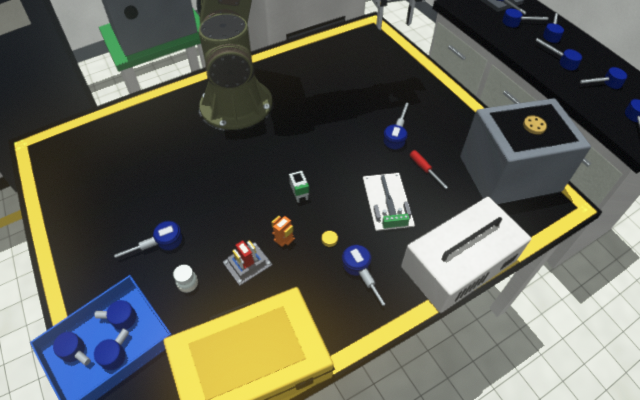

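View pics/top0.png

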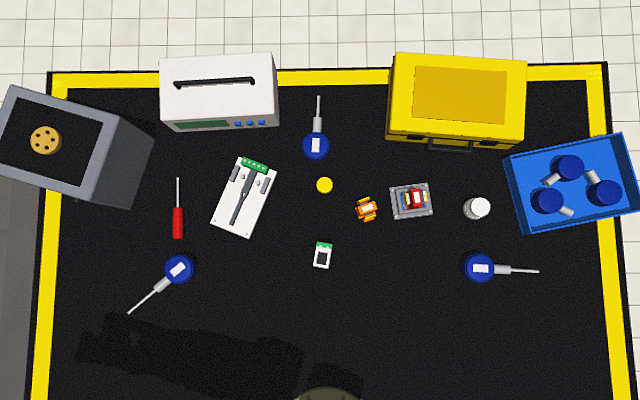

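Module: top (323,255), scene (300,185). Dock: top (245,197), with the green stop at (256,163). There are two cassette-shaped things. The red one stands in the grey socket at top (413,199), scene (246,258). The orange one is at top (366,208), scene (283,232). The red one fits the description. I'll confirm it in an enlarged crop.

```bash
cat > h.py <<'E'
import numpy as np,cv2,pickle
from scipy.optimize import least_squares
from scipy.spatial.transform import Rotation as Ro
def ray(c,p):
    u=cv2.undistortPoints(np.array([[p]],float),c['camera_matrix'],c['dist'])[0,0]
    R=np.array(c['R']);return -R.T@c['t'],R.T@np.array([u[0],u[1],1])
def atz(c,p,z):
    o,d=ray(c,p);return o+d*(z-o[2])/d[2]
def tri(cps):
    A=np.zeros((3,3));b=np.zeros(3)
    for c,p in cps:
        o,d=ray(c,p);d/=np.linalg.norm(d);P=np.eye(3)-np.outer(d,d);A+=P;b+=P@o
    X=np.linalg.solve(A,b)
    return X,[np.linalg.norm(proj(c,X)-p) for c,p in cps]
def proj(c,X):
    R=np.array(c['R']);return cv2.projectPoints(np.array(X,float).reshape(-1,3),cv2.Rodrigues(R)[0],np.array(c['t'],float),c['camera_matrix'],c['dist'])[0].reshape(-1,2).squeeze()
def wcam(c,o):
    T=np.eye(4);T[:3,:3]=Ro.from_euler('xyz',o['eef_rot']).as_matrix();T[:3,3]=o['ee_pos']
    I=np.linalg.inv(T@np.array(c['T_tool_cam']));c['R']=I[:3,:3];c['t']=I[:3,3];return c
E
python3 - <<'E'
from h import *
d=pickle.load(open('cams.pkl','rb'))
t=d['top']['pixels'][145:275,205:440,::-1];t=cv2.resize(t,None,fx=3.4,fy=3.4,interpolation=cv2.INTER_CUBIC)
cv2.imwrite('pics/tcrop.png',t)
for n,p in [('mod',(323,255)),('dockc',(244,198)),('stop',(256,163)),('cass',(413,199)),('orange',(366,208)),('cap',(324,185)),('sensB',(316,145)),('jar',(477,208)),('driver',(177,205)),('sA',(179,268)),('sC',(480,268))]:print(n,atz(d['top'],p,.03).round(3))
E
```

```text
mod [0.444 0.001 0.03 ]
dockc [0.591 0.202 0.03 ]
stop [0.681 0.172 0.03 ]
cass [ 0.584 -0.228  0.03 ]
orange [ 0.562 -0.109  0.03 ]
cap [ 0.622 -0.003  0.03 ]
sensB [0.727 0.017 0.03 ]
jar [ 0.559 -0.386  0.03 ]
driver [0.574 0.373 0.03 ]
sA [0.415 0.363 0.03 ]
sC [ 0.41  -0.386  0.03 ]
```

View pics/tcrop.png

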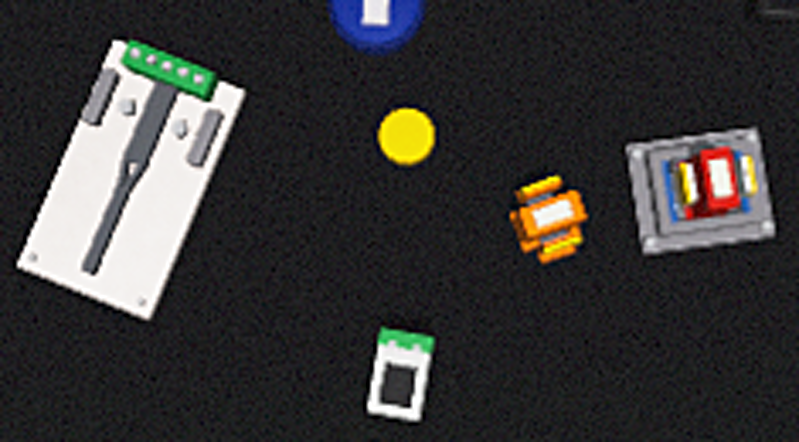

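The enlarged crop shows the red cassette in the grey socket at about (715,180), so original (415,198). The orange look-alike stands free with no socket. The module is at (400,375) in the crop, and the dock rail runs from (90,270) to the stop at (170,68).

{"fn": "apply_moves", "kwargs": {
  "increments": [
    {"tx": -1,"ty": -1},
    {"tx": -1,"ty": -1},
    {"tx": -1,"ty": -1},
    {"tx": -1,"ty": -1},
    {"tx": -1,"ty": -1},
    {"tx": -1,"ty": -1},
    {"tx": -1,"ty": -1},
    {"tx": -1,"ty": -1},
    {"tx": -1,"ty": -1},
    {"tx": -1,"ty": -1},
    {"tx": -1,"ty": -1},
    {"tx": -1,"ty": -1}
  ],
  "jaw": 0
}}

```text
schema error: expected keys tx, ty, tz, ax, ay, az
```

```bash
cat >> h.py <<'E'
def snap(n):
    from station import get_obs,camera
    o=get_obs();c=wcam(camera('wrist'),o);cv2.imwrite(f'pics/{n}.png',c['pixels'][:,:,::-1]);pickle.dump(c,open(n+'.pkl','wb'))
    print(o['time_s'],o['ee_pos'].round(4),o['eef_rot'].round(4),o['grip_width'],np.round(o['force'],2));return c
E
python3 - <<'E'
from h import *
c=snap('w1')
print(c['T_tool_cam'],c['camera_matrix'],c['dist'])
for n,X in dict(mod=(.444,0,.03),dock=(.591,.202,.01),stop=(.681,.172,.03),cass=(.584,-.228,.06)).items():print(n,proj(c,X))
E
```

```text
0.1 [0.1322 0.5338 0.4042] [-3.1406e+00 -1.0000e-04  2.8988e+00] 0.09376611072427346 [-0.3   0.45 -0.55]
[[-5.47186056e-04 -9.70650190e-01 -2.40495133e-01  7.02572247e-02]
 [ 9.99999290e-01 -7.85756175e-04  8.96104263e-04  2.52656085e-04]
 [-1.05877431e-03 -2.40494472e-01  9.70649931e-01  2.01579947e-02]
 [ 0.00000000e+00  0.00000000e+00  0.00000000e+00  1.00000000e+00]] [[307.88836152   0.         317.72584906]
 [  0.         307.88836152 203.18530114]
 [  0.           0.           1.        ]] [-0.04018388  0.          0.          0.          0.        ]
mod [ 43.37109246 451.83113217]
dock [194.66513196 486.8816832 ]
stop [193.29191573 535.17892293]
cass [-33.40066069 533.91088175]
```

{"fn": "apply_moves", "kwargs": {
  "increments": [
    {"tx": -1,"ty": -1,"tz": 0,"ax": 0,"ay": 0,"az": 0},
    {"tx": -1,"ty": -1,"tz": 0,"ax": 0,"ay": 0,"az": 0},
    {"tx": -1,"ty": -1,"tz": 0,"ax": 0,"ay": 0,"az": 0},
    {"tx": -1,"ty": -1,"tz": 0,"ax": 0,"ay": 0,"az": 0},
    {"tx": -1,"ty": -1,"tz": 0,"ax": 0,"ay": 0,"az": 0},
    {"tx": -1,"ty": -1,"tz": 0,"ax": 0,"ay": 0,"az": 0},
    {"tx": -1,"ty": -1,"tz": 0,"ax": 0,"ay": 0,"az": 0},
    {"tx": -1,"ty": -1,"tz": 0,"ax": 0,"ay": 0,"az": 0},
    {"tx": -1,"ty": -1,"tz": 0,"ax": 0,"ay": 0,"az": 0},
    {"tx": -1,"ty": -1,"tz": 0,"ax": 0,"ay": 0,"az": 0},
    {"tx": -1,"ty": -1,"tz": 0,"ax": 0,"ay": 0,"az": 0},
    {"tx": 0,"ty": 0,"tz": 0,"ax": 0,"ay": 0,"az": 0}
  ],
  "jaw": 0
}}

```text
time_s: 1.65
ee_pos: [0.374, 0.1326, 0.4045]
eef_rot: [-3.141, -0.0, 2.895]
force: [-0.2, 0.4, -0.3]
grip_width: 0.0939
grip_force: 0.0
```

Run:
```python
from h import *
c=snap('w2')
for n,X in dict(mod=(.444,0,.03),dock=(.591,.202,.01),stop=(.681,.172,.03),cass=(.584,-.228,.06)).items():print(n,proj(c,X))
```

```text
1.65 [0.374  0.1326 0.4045] [-3.1413e+00 -2.0000e-04  2.8954e+00] 0.09385099723006625 [-0.19  0.4  -0.33]
mod [228.64384838 267.17927468]
dock [403.37201355 321.84042512]
stop [396.99750378 387.85898556]
cass [ 98.01420046 404.28617246]
```

View pics/w2.png

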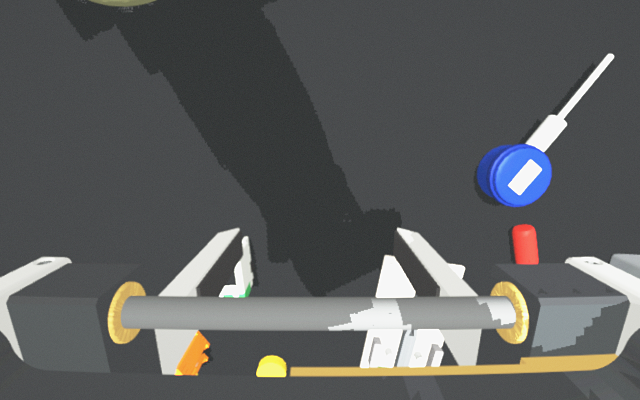

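The wrist camera looks toward the base side. The gripper hides the module (around 240,280) and the dock (around 400,350), so I'll view from farther out.

{"fn": "apply_moves", "kwargs": {
  "increments": [
    {"tx": -0.95,"ty": 0.2,"tz": 0,"ax": 0,"ay": 0,"az": 0},
    {"tx": -0.95,"ty": 0.2,"tz": 0,"ax": 0,"ay": 0,"az": 0},
    {"tx": -0.95,"ty": 0.2,"tz": 0,"ax": 0,"ay": 0,"az": 0},
    {"tx": -0.95,"ty": 0.2,"tz": 0,"ax": 0,"ay": 0,"az": 0},
    {"tx": -0.95,"ty": 0.2,"tz": 0,"ax": 0,"ay": 0,"az": 0},
    {"tx": -0.95,"ty": 0.2,"tz": 0,"ax": 0,"ay": 0,"az": 0},
    {"tx": -0.95,"ty": 0.2,"tz": 0,"ax": 0,"ay": 0,"az": 0},
    {"tx": -0.95,"ty": 0.2,"tz": 0,"ax": 0,"ay": 0,"az": 0},
    {"tx": -0.95,"ty": 0.2,"tz": 0,"ax": 0,"ay": 0,"az": 0},
    {"tx": -0.95,"ty": 0.2,"tz": 0,"ax": 0,"ay": 0,"az": 0},
    {"tx": -0.9,"ty": 0,"tz": 0,"ax": 0,"ay": 0,"az": 0},
    {"tx": 0,"ty": 0,"tz": 0,"ax": 0,"ay": 0,"az": 0}
  ]
}}

```text
time_s: 3.2
ee_pos: [0.691, 0.1186, 0.4034]
eef_rot: [-3.141, -0.001, 2.899]
force: [-0.9, -0.0, -0.1]
grip_width: 0.0938
grip_force: 0.0
```

Run:
```python
from h import *
c=snap('w3')
for n,X in dict(mod=(.444,0,.03),dock=(.591,.202,.01),stop=(.681,.172,.03),cass=(.584,-.228,.06)).items():print(n,proj(c,X))
```

```text
3.2 [0.691  0.1186 0.4034] [-3.1412e+00 -1.3000e-03  2.8994e+00] 0.09377948258698802 [-0.91 -0.02 -0.11]
mod [149.3731126  -9.8627269]
dock [366.85826086  85.85734939]
stop [360.21639737 170.0460582 ]
cass [ -7.93286647 177.12584915]
```

View pics/w3.png

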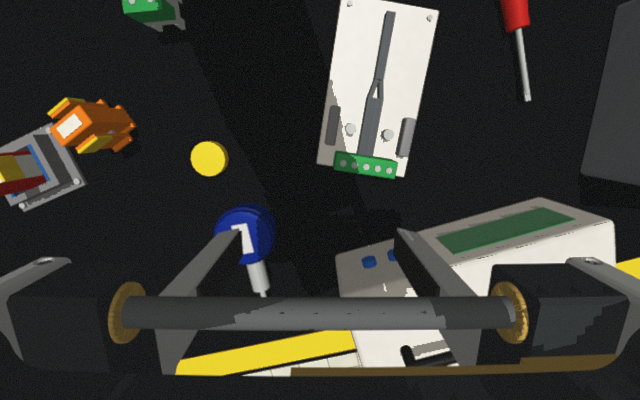

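The dock is in full view, with plate corners at (438,10), (318,163) and (404,178), the rail from (391,12) to (368,155), and the stop at (365,165). Next is a wrist view of the cassette and module.

{"fn": "apply_moves", "kwargs": {
  "increments": [
    {"tx": -0.07,"ty": -1,"tz": 0,"ax": 0,"ay": 0,"az": 0},
    {"tx": -0.07,"ty": -1,"tz": 0,"ax": 0,"ay": 0,"az": 0},
    {"tx": -0.07,"ty": -1,"tz": 0,"ax": 0,"ay": 0,"az": 0},
    {"tx": -0.07,"ty": -1,"tz": 0,"ax": 0,"ay": 0,"az": 0},
    {"tx": -0.07,"ty": -1,"tz": 0,"ax": 0,"ay": 0,"az": -0.4},
    {"tx": -0.07,"ty": -1,"tz": 0,"ax": 0,"ay": 0,"az": -0.4},
    {"tx": -0.07,"ty": -1,"tz": 0,"ax": 0,"ay": 0,"az": -0.4},
    {"tx": -0.07,"ty": -1,"tz": 0,"ax": 0,"ay": 0,"az": 0},
    {"tx": 0,"ty": 0,"tz": 0,"ax": 0,"ay": 0,"az": 0}
  ]
}}

```text
time_s: 4.38
ee_pos: [0.6546, -0.1209, 0.4049]
eef_rot: [-3.142, 0.0, 3.002]
force: [0.6, 0.8, -0.3]
grip_width: 0.0942
grip_force: 0.0
```

Run:
```python
from h import *
c=snap('w4')
a=pickle.load(open('w3.pkl','rb'))['pixels'][:200,300:450,::-1]
b=c['pixels'][0:260,:,::-1]
cv2.imwrite('pics/w4c.png',cv2.resize(b,None,fx=1.25,fy=1.25,interpolation=cv2.INTER_CUBIC))
for n,X in dict(mod=(.444,0,.03),cass=(.584,-.228,.06)).items():print(n,proj(c,X))
```

```text
4.375 [ 0.6546 -0.1209  0.4049] [-3.1415  0.      3.0021] 0.09422366655696544 [ 0.58  0.75 -0.32]
mod [405.16306064 -27.06725552]
cass [205.91542741 142.45735144]
```

View pics/w4c.png

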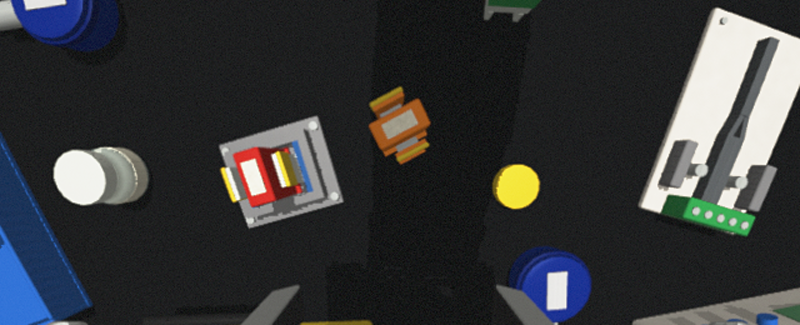

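Socket plate corners sit at (220,143), (318,117), (342,202) and (250,228) in the crop (×0.8 for the original). The red cassette top is at (255,180) in the crop. Next, the module view.

{"fn": "apply_moves", "kwargs": {
  "increments": [
    {"tx": 0.76,"ty": 0.9,"tz": 0,"ax": 0,"ay": 0,"az": 0},
    {"tx": 0.76,"ty": 0.9,"tz": 0,"ax": 0,"ay": 0,"az": 0},
    {"tx": 0.76,"ty": 0.9,"tz": 0,"ax": 0,"ay": 0,"az": 0},
    {"tx": 0.76,"ty": 0.9,"tz": 0,"ax": 0,"ay": 0,"az": 0},
    {"tx": 0,"ty": 0,"tz": 0,"ax": 0,"ay": 0,"az": 0}
  ]
}}

```text
time_s: 5.05
ee_pos: [0.5787, 0.0022, 0.4053]
eef_rot: [3.141, 0.001, 3.007]
force: [-1.0, -0.1, -0.1]
grip_width: 0.094
grip_force: 0.0
```

Run:
```python
from h import *
c=snap('w5');print('modproj',proj(c,(.444,0,.06)))
def up(p,x0,y0,x1,y1,f):return cv2.resize(p['pixels'][y0:y1,x0:x1,::-1],None,fx=f,fy=f,interpolation=cv2.INTER_CUBIC)
m=proj(c,(.444,0,.03)).astype(int);x0=max(m[0]-50,0);y0=max(m[1]-45,0);print('off',x0,y0)
A=up(c,x0,y0,x0+100,y0+75,4)
w4=pickle.load(open('w4.pkl','rb'));w3=pickle.load(open('w3.pkl','rb'))
B=up(w4,170,85,270,185,4)  # 400x400
C=up(w3,310,0,445,190,3)   # 405x570
W=np.zeros((600,800,3),np.uint8);
A=A[:200 if 0 else 300]
W2=np.zeros((600,800,3),np.uint8)
W2[:570,:405]=C;W2[:300,405:800]=A[:,:395];
B3=cv2.resize(B,(300,300));W2[300:600,405:705]=B3
cv2.imwrite('pics/comp.png',W2)
```

```text
5.05 [0.5787 0.0022 0.4053] [3.1412e+00 6.0000e-04 3.0073e+00] 0.094049386643046 [-0.95 -0.11 -0.09]
modproj [296.3120472   61.38512451]
off 248 22
```

View pics/comp.png

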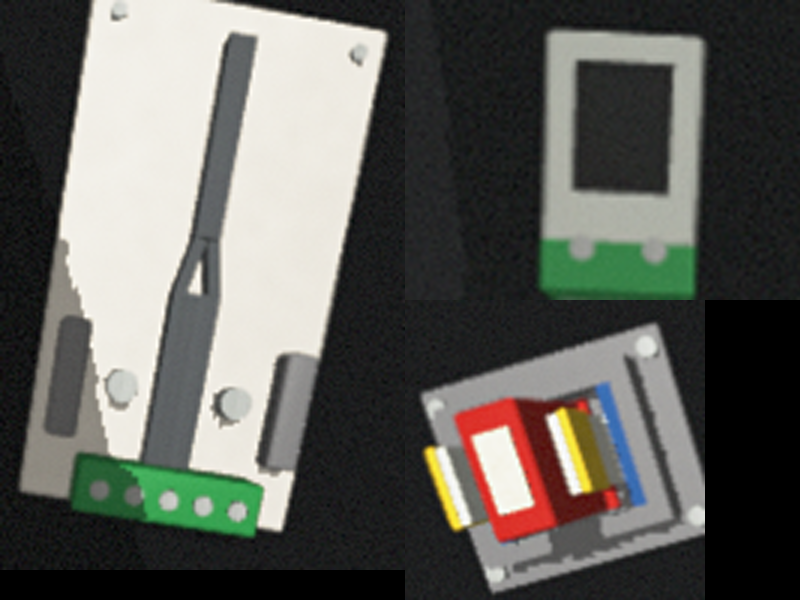

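```bash
cat > fit.py <<'E'
from h import *
d=pickle.load(open('cams.pkl','rb'));L=lambda n:pickle.load(open(n+'.pkl','rb'))
w3,w4,w5,top=L('w3'),L('w4'),L('w5'),d['top']
def conv(pts,cx,cy,f,ox,oy):return [(P,((p[0]-cx+.5)/f-.5+ox,(p[1]-cy+.5)/f-.5+oy)) for P,p in pts]
W3=lambda p:conv(p,0,0,3,310,0);W5=lambda p:conv(p,405,0,4,248,22);W4=lambda p:conv(p,405,300,3,170,85);W4c=lambda p:conv(p,0,0,1.25,0,0);T=lambda p:conv(p,0,0,3.4,205,145)
dock=[(w3,W3([((-95,55,8),(387,32)),((95,55,8),(283,531)),((95,-55,8),(20,491)),((-80,-5,22),(229,34)),((-80,5,22),(257,37)),((95,-35,42),(72,508)),((95,35,42),(254,537)),((47.5,-22,24),(121,385)),((47.5,22,24),(233,403))])),
 (w4,W4c([((-95,-55,8),(715,8)),((95,-55,8),(640,207)),((47.5,-22,24),(700,171)),((47.5,22,24),(739,182))])),
 (top,T([((95,55,8),(113,40)),((95,-55,8),(244,90)),((-95,-55,8),(150,320)),((-95,55,8),(17,268))]))]
mod=[(w5,W5([((-30,-19,62),(548,31)),((-30,19,62),(704,38))])),
 (top,T([((30,19,62),(380,328)),((30,-19,62),(435,337)),((-30,19,62),(367,411)),((-30,-19,62),(418,420))]))]
cas=[(w4,W4([((-22,-11,80),(457,413)),((-22,11,80),(515,398)),((22,11,80),(553,525)),((22,-11,80),(502,540)),((-42,-50,6),(421,394)),((-42,50,6),(658,324)),((42,-50,6),(494,592))])),
 (top,T([((0,0,80),(719,178)),((42,50,6),(627,146)),((42,-50,6),(757,128)),((-42,-50,6),(774,235)),((-42,50,6),(647,253))]))]
def fit(v,x0,fz):
    def res(p):
        z=p[3] if fz else 0;r=[]
        for c,l in v:
            X=np.array([P for P,_ in l])/1000;X=Ro.from_euler('z',p[2]).apply(X)+[p[0],p[1],z]
            r.append((proj(c,X)-np.array([q for _,q in l])).ravel())
        return np.concatenate(r)
    s=least_squares(res,x0+([0] if fz else []));return s.x.round(4),np.sqrt((s.fun**2).mean()).round(2),res(s.x).round(1)
if __name__=='__main__':
    for n,v,x0 in [('dock',dock,[.59,.2,-.38]),('mod',mod,[.444,0,-.1]),('cas',cas,[.584,-.228,.1])]:
        for q in v:print(n,'one',fit([q],x0,False)[:2])
        print(n,'all',fit(v,x0,True))
E
python3 fit.py
```

```text
dock one (array([ 0.5971,  0.2102, -0.3924]), np.float64(0.52))
dock one (array([ 0.5977,  0.2092, -0.3929]), np.float64(0.57))
dock one (array([ 0.5956,  0.2082, -0.3812]), np.float64(0.08))
dock all (array([ 0.5972,  0.2105, -0.3907, -0.0022]), np.float64(0.49), array([-0.4, -0.1, -0.4,  0. , -0.4,  0.2, -0. , -0.4, -0.3,  0.2, -0.2,
        0.6,  0.2,  0.1,  0.5,  0.3,  0.8,  0.2, -0.6, -0.8, -0.4,  0.1,
       -0.4, -1.1,  0.2, -0. , -0.4, -0.6, -0.5, -0.1, -1.1, -0.4, -0.9,
       -0.9]))
mod one (array([ 0.4469,  0.0052, -0.178 ]), np.float64(0.2))
mod one (array([ 0.4457,  0.0027, -0.1846]), np.float64(0.25))
mod all (array([ 0.4455,  0.0042, -0.1967, -0.0045]), np.float64(0.47), array([-0.4, -0.3, -0.5,  0.5, -0. , -0. , -1. ,  0.2, -0.8, -0.2, -0.5,
        0.1]))
cas one (array([ 0.5829, -0.2228,  0.1217]), np.float64(1.06))
cas one (array([ 0.5823, -0.2264,  0.1337]), np.float64(0.37))
cas all (array([ 0.5827, -0.2268,  0.1228, -0.0105]), np.float64(0.77), array([-1.1,  0.6,  0.1, -0.5,  1.8, -0. , -1.2,  0.6,  0.7,  0.2, -1.2,
        0.7, -0.4, -0.8, -0.3,  0.4, -0.4,  0.1, -0.6,  0.3, -0.5,  0.5,
       -1.5,  0.3]))
```

Module is at (0.4465, 0.0045), yaw −0.18. Dock is at (0.597, 0.210), yaw −0.39. Measured heights agree with the text to a few millimetres. Moving to straddle the module.

{"fn": "apply_moves", "kwargs": {
  "increments": [
    {"tx": 0,"ty": 0,"tz": 0,"ax": 0,"ay": 0,"az": 0.54},
    {"tx": 0.87,"ty": -0.144,"tz": 0.6,"ax": 0,"ay": 0,"az": 0},
    {"tx": 0.87,"ty": -0.144,"tz": 0.6,"ax": 0,"ay": 0,"az": 0},
    {"tx": 0.87,"ty": -0.144,"tz": 0.6,"ax": 0,"ay": 0,"az": 0},
    {"tx": 0.87,"ty": -0.144,"tz": 0.6,"ax": 0,"ay": 0,"az": 0},
    {"tx": 0.87,"ty": -0.144,"tz": 0.6,"ax": 0,"ay": 0,"az": 0},
    {"tx": 0,"ty": 0,"tz": 0.6,"ax": 0,"ay": 0,"az": 0},
    {"tx": 0,"ty": 0,"tz": 0,"ax": 0,"ay": 0,"az": 0}
  ]
}}

```text
time_s: 6.1
ee_pos: [0.4477, 0.0018, 0.2961]
eef_rot: [-3.141, -0.002, 2.956]
force: [0.3, -0.1, 0.1]
grip_width: 0.094
grip_force: 0.0
```

Run:
```python
from h import *
c=snap('w6');X=np.array([(s*30,t*19,z) for z in (62,) for s in (-1,1) for t in (-1,1)])/1000
print(proj(c,Ro.from_euler('z',-.18).apply(X)+[.4465,.0045,0]).round(1))
cv2.imwrite('pics/w6c.png',cv2.resize(c['pixels'][60:400,160:480,::-1],None,fx=1.76,fy=1.76))
```

```text
6.1 [0.4477 0.0018 0.2961] [-3.1414e+00 -1.6000e-03  2.9562e+00] 0.0940352692902855 [ 0.28 -0.1   0.13]
[[293.3 184. ]
 [347.2 183.7]
 [295.3 262.6]
 [345.8 262.3]]
```

View pics/w6c.png

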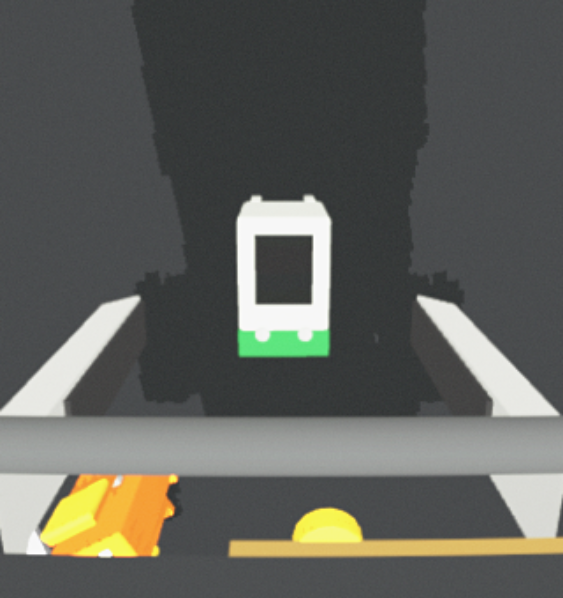

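The crop shows the module upright between the fingers. Its top corners project within about 1 px of the prediction. Now descend and grip.

{"fn": "apply_moves", "kwargs": {
  "increments": [
    {"tx": 0.06,"ty": 0.1,"tz": 0.76,"ax": 0,"ay": 0,"az": 0},
    {"tx": 0,"ty": 0,"tz": 0.76,"ax": 0,"ay": 0,"az": 0},
    {"tx": 0,"ty": 0,"tz": 0.74,"ax": 0,"ay": 0,"az": 0},
    {"tx": 0,"ty": 0,"tz": 0,"ax": 0,"ay": 0,"az": 0}
  ]
}}

```text
time_s: 6.65
ee_pos: [0.4467, 0.0051, 0.2285]
eef_rot: [-3.141, -0.002, 2.956]
force: [0.5, -1.0, 1.0]
grip_width: 0.0939
grip_force: 0.0
```

{"fn": "apply_moves", "kwargs": {
  "increments": [
    {"tx": 0,"ty": 0,"tz": 0,"ax": 0,"ay": 0,"az": 0},
    {"tx": 0,"ty": 0,"tz": 0,"ax": 0,"ay": 0,"az": 0},
    {"tx": 0,"ty": 0,"tz": 0,"ax": 0,"ay": 0,"az": 0},
    {"tx": 0,"ty": 0,"tz": 0,"ax": 0,"ay": 0,"az": 0},
    {"tx": 0,"ty": 0,"tz": 0,"ax": 0,"ay": 0,"az": 0},
    {"tx": 0,"ty": 0,"tz": 0,"ax": 0,"ay": 0,"az": 0}
  ],
  "jaw": 1,
  "force": 35
}}

```text
time_s: 7.4
ee_pos: [0.4464, 0.0052, 0.2289]
eef_rot: [-3.142, -0.0, 2.956]
force: [0.0, 0.5, 0.9]
grip_width: 0.0377
grip_force: 35.3
```

{"fn": "apply_moves", "kwargs": {
  "increments": [
    {"tx": 0,"ty": 0,"tz": -0.8,"ax": 0,"ay": 0,"az": 0},
    {"tx": 0,"ty": 0,"tz": -0.8,"ax": 0,"ay": 0,"az": 0},
    {"tx": 0,"ty": 0,"tz": -0.8,"ax": 0,"ay": 0,"az": 0},
    {"tx": -0.267,"ty": 0.995,"tz": 0,"ax": 0,"ay": 0,"az": 0},
    {"tx": -0.267,"ty": 0.995,"tz": 0,"ax": 0,"ay": 0,"az": 0},
    {"tx": -0.267,"ty": 0.995,"tz": 0,"ax": 0,"ay": 0,"az": 0},
    {"tx": -0.267,"ty": 0.995,"tz": 0,"ax": 0,"ay": 0,"az": 0},
    {"tx": -0.267,"ty": 0.995,"tz": 0,"ax": 0,"ay": 0,"az": 0},
    {"tx": -0.267,"ty": 0.995,"tz": 0,"ax": 0,"ay": 0,"az": 0},
    {"tx": -0.267,"ty": 0.995,"tz": 0,"ax": 0,"ay": 0,"az": 0},
    {"tx": -0.267,"ty": 0.995,"tz": 0,"ax": 0,"ay": 0,"az": 0}
  ]
}}

```text
time_s: 8.78
ee_pos: [0.5537, 0.2291, 0.3004]
eef_rot: [-3.141, -0.001, 2.956]
force: [-0.3, 0.3, -2.0]
grip_width: 0.0375
grip_force: 35.0
```

{"fn": "apply_moves", "kwargs": {
  "increments": [
    {"tx": 0,"ty": 0,"tz": 0,"ax": 0,"ay": 0,"az": 0.785},
    {"tx": 0,"ty": 0,"tz": 0,"ax": 0,"ay": 0,"az": 0.785},
    {"tx": 0,"ty": 0,"tz": 0,"ax": 0,"ay": 0,"az": 0.785},
    {"tx": 0,"ty": 0,"tz": 0,"ax": 0,"ay": 0,"az": 0}
  ]
}}

```text
time_s: 9.28
ee_pos: [0.5533, 0.2281, 0.3004]
eef_rot: [-3.141, -0.001, 2.751]
force: [0.1, 1.2, -2.2]
grip_width: 0.0377
grip_force: 35.0
```

Run:
```python
from h import *
c=snap('w7');
for n,P in dict(c1=(-95,-55,8),c2=(-95,55,8),railA=(-80,-5,22),railB=(-80,5,22)).items():print(n,proj(c,Ro.from_euler('z',-.391).apply(np.array(P)/1000)+[.597,.21,0]).round(1))
cv2.imwrite('pics/w7c.png',cv2.resize(c['pixels'][60:400,160:480,::-1],None,fx=1.76,fy=1.76,interpolation=cv2.INTER_CUBIC))
```

```text
9.275 [0.5533 0.2281 0.3004] [-3.1410e+00 -6.0000e-04  2.7514e+00] 0.03770092237390453 [ 0.08  1.25 -2.19]
c1 [254.8 153.9]
c2 [380.  153.9]
railA [311.4 173.1]
railB [323.3 173.1]
```

View pics/w7c.png

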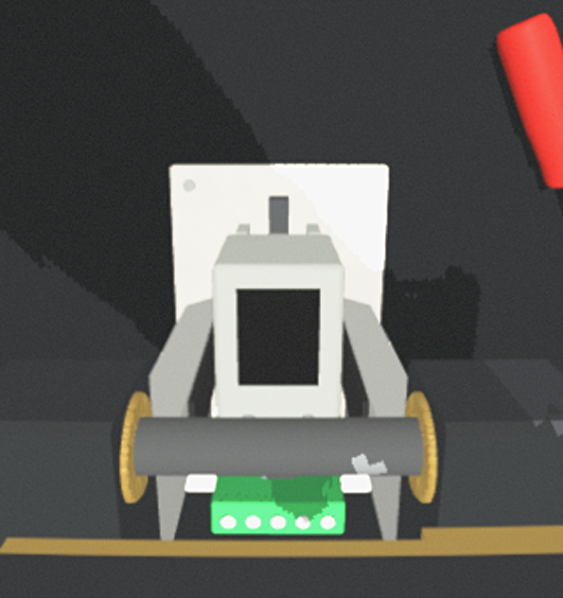

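The module is level above the narrow rail end. The legs' middle at crop x≈278.4 coincides with the rail's middle at 278.5. Lower it.

{"fn": "apply_moves", "kwargs": {
  "increments": [
    {"tx": 0,"ty": 0,"tz": 0.7,"ax": 0,"ay": 0,"az": 0},
    {"tx": 0,"ty": 0,"tz": 0.7,"ax": 0,"ay": 0,"az": 0},
    {"tx": 0,"ty": 0,"tz": 0.5,"ax": 0,"ay": 0,"az": 0},
    {"tx": 0,"ty": 0,"tz": 0.2,"ax": 0,"ay": 0,"az": 0},
    {"tx": 0,"ty": 0,"tz": 0,"ax": 0,"ay": 0,"az": 0}
  ]
}}

```text
time_s: 9.95
ee_pos: [0.5535, 0.2282, 0.238]
eef_rot: [3.141, 0.0, 2.751]
force: [-0.2, -0.0, -1.8]
grip_width: 0.0379
grip_force: 35.0
```

{"fn": "apply_moves", "kwargs": {
  "increments": [
    {"tx": -0.4,"ty": 0,"tz": 0,"ax": 0,"ay": 0,"az": 0},
    {"tx": -0.4,"ty": 0,"tz": 0,"ax": 0,"ay": 0,"az": 0},
    {"tx": -0.4,"ty": 0,"tz": 0,"ax": 0,"ay": 0,"az": 0},
    {"tx": -0.4,"ty": 0,"tz": 0,"ax": 0,"ay": 0,"az": 0},
    {"tx": -0.4,"ty": 0,"tz": 0,"ax": 0,"ay": 0,"az": 0},
    {"tx": 0,"ty": 0,"tz": 0,"ax": 0,"ay": 0,"az": 0}
  ]
}}

```text
time_s: 10.7
ee_pos: [0.6095, 0.2048, 0.2376]
eef_rot: [-3.142, 0.0, 2.75]
force: [0.1, -1.0, -1.5]
grip_width: 0.0378
grip_force: 35.0
```

```bash
python3 -c "
from h import *
from station import get_obs
o=get_obs();R=Ro.from_euler('xyz',o['eef_rot']).as_matrix();print(o['ee_pos'],'F tool',R.T@o['force'],'M',o['moment'])
p=Ro.from_euler('z',.391).apply(o['ee_pos']-np.array([.597,.21,0]));print(p)"
```

```text
[0.60945458 0.20478843 0.23762465] F tool [-0.47649866 -0.88864358  1.5090229 ] M [-0.0014651  -0.01796906  0.03689761]
[ 1.35008101e-02 -7.16416708e-05  2.37624646e-01]
```

{"fn": "apply_moves", "kwargs": {
  "increments": [
    {"tx": -0.15,"ty": 0,"tz": 0,"ax": 0,"ay": 0,"az": 0},
    {"tx": -0.15,"ty": 0,"tz": 0,"ax": 0,"ay": 0,"az": 0},
    {"tx": -0.15,"ty": 0,"tz": 0,"ax": 0,"ay": 0,"az": 0},
    {"tx": -0.15,"ty": 0,"tz": 0,"ax": 0,"ay": 0,"az": 0},
    {"tx": -0.15,"ty": 0,"tz": 0,"ax": 0,"ay": 0,"az": 0},
    {"tx": -0.15,"ty": 0,"tz": 0,"ax": 0,"ay": 0,"az": 0}
  ]
}}

```text
time_s: 11.45
ee_pos: [0.634, 0.1949, 0.2377]
eef_rot: [-3.141, -0.0, 2.751]
force: [-1.8, 0.7, -2.2]
grip_width: 0.0379
grip_force: 35.0
```

{"fn": "apply_moves", "kwargs": {
  "increments": [
    {"tx": -0.1,"ty": 0,"tz": 0,"ax": 0,"ay": 0,"az": 0},
    {"tx": 0,"ty": 0,"tz": 0,"ax": 0,"ay": 0,"az": 0}
  ]
}}

```text
time_s: 11.7
ee_pos: [0.637, 0.1935, 0.238]
eef_rot: [3.141, 0.001, 2.751]
force: [3.8, -1.9, -3.3]
grip_width: 0.0375
grip_force: 35.0
```

{"fn": "apply_moves", "kwargs": {
  "increments": [
    {"tx": -0.06,"ty": 0,"tz": 0,"ax": 0,"ay": 0,"az": 0},
    {"tx": -0.03,"ty": 0,"tz": 0,"ax": 0,"ay": 0,"az": 0},
    {"tx": 0,"ty": 0,"tz": 0,"ax": 0,"ay": 0,"az": 0}
  ]
}}

```text
time_s: 12.08
ee_pos: [0.639, 0.1929, 0.2378]
eef_rot: [3.142, -0.0, 2.751]
force: [-0.6, 0.0, -1.5]
grip_width: 0.0379
grip_force: 35.0
```

{"fn": "apply_moves", "kwargs": {
  "increments": [
    {"tx": -0.05,"ty": 0,"tz": 0,"ax": 0,"ay": 0,"az": 0},
    {"tx": -0.03,"ty": 0,"tz": 0,"ax": 0,"ay": 0,"az": 0},
    {"tx": 0,"ty": 0,"tz": 0,"ax": 0,"ay": 0,"az": 0}
  ]
}}

```text
time_s: 12.45
ee_pos: [0.6402, 0.1928, 0.2377]
eef_rot: [-3.14, -0.005, 2.751]
force: [-15.9, 4.0, 5.9]
grip_width: 0.0377
grip_force: 35.0
```

Pressing on the stop at 16 N, so the module is home. Releasing.

{"fn": "apply_moves", "kwargs": {
  "increments": [
    {"tx": 0.06,"ty": 0,"tz": 0,"ax": 0,"ay": 0,"az": 0},
    {"tx": 0,"ty": 0,"tz": 0,"ax": 0,"ay": 0,"az": 0},
    {"tx": 0,"ty": 0,"tz": 0,"ax": 0,"ay": 0,"az": 0},
    {"tx": 0,"ty": 0,"tz": 0,"ax": 0,"ay": 0,"az": 0},
    {"tx": 0,"ty": 0,"tz": 0,"ax": 0,"ay": 0,"az": 0}
  ],
  "jaw": 0
}}

```text
time_s: 13.08
ee_pos: [0.6397, 0.1925, 0.2378]
eef_rot: [-3.142, 0.0, 2.751]
force: [0.7, -0.1, 0.4]
grip_width: 0.0845
grip_force: 0.0
```

{"fn": "apply_moves", "kwargs": {
  "increments": [
    {"tx": 0,"ty": 0,"tz": -1,"ax": 0,"ay": 0,"az": 0},
    {"tx": 0,"ty": 0,"tz": -1,"ax": 0,"ay": 0,"az": 0},
    {"tx": 0,"ty": 0,"tz": -1,"ax": 0,"ay": 0,"az": 0},
    {"tx": 0,"ty": 0,"tz": -1,"ax": 0,"ay": 0,"az": 0},
    {"tx": 0,"ty": 0,"tz": 0,"ax": 0,"ay": 0,"az": 0}
  ]
}}

```text
time_s: 13.7
ee_pos: [0.6397, 0.1926, 0.3603]
eef_rot: [3.139, 0.003, 2.751]
force: [-0.4, -0.8, -1.3]
grip_width: 0.0938
grip_force: 0.0
```

Run:
```python
from h import *
c=snap('w8')
X=np.array([(s*30+45,t*19,70) for s in (-1,1) for t in (-1,1)]+[(75,-35,42),(75,35,42),(95,-35,42),(95,35,42)])/1000
print(proj(c,Ro.from_euler('z',-.391).apply(X)+[.597,.21,0]).round(1).tolist())
cv2.imwrite('pics/w8c.png',cv2.resize(c['pixels'][60:400,160:480,::-1],None,fx=1.76,fy=1.76,interpolation=cv2.INTER_CUBIC))
```

```text
13.7 [0.6397 0.1926 0.3603] [3.1391 0.0034 2.7508] 0.09378201668388877 [-0.44 -0.8  -1.31]
[[294.7, 171.6], [337.8, 171.6], [295.9, 235.9], [336.8, 235.8], [282.0, 226.3], [350.8, 226.2], [282.6, 244.7], [350.3, 244.6]]
```

View pics/w8c.png

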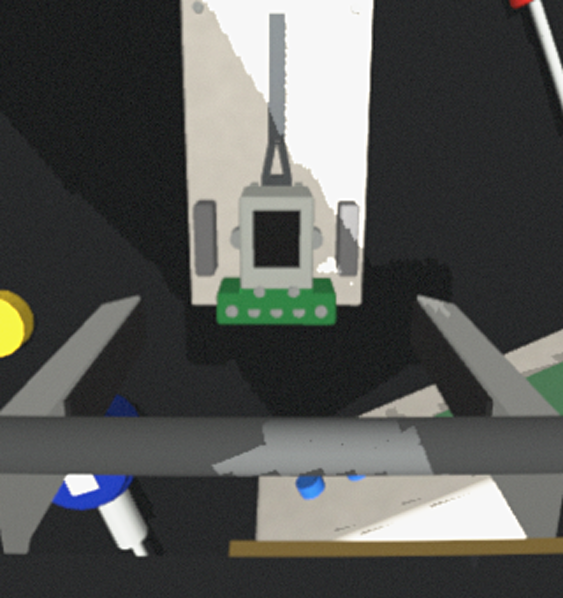

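The crop shows the module centred on the rail at (277,235) with its nose on the green stop at (276,290), and the fingers clear. The tail edge is within about 1 px of the home prediction. Moving on to the cassette.

{"fn": "apply_moves", "kwargs": {
  "increments": [
    {"tx": -0.467,"ty": -0.987,"tz": -0.1,"ax": 0,"ay": 0,"az": 0},
    {"tx": -0.467,"ty": -0.987,"tz": -0.1,"ax": 0,"ay": 0,"az": 0},
    {"tx": -0.467,"ty": -0.987,"tz": -0.1,"ax": 0,"ay": 0,"az": 0},
    {"tx": -0.467,"ty": -0.987,"tz": -0.1,"ax": 0,"ay": 0,"az": 0},
    {"tx": -0.467,"ty": -0.987,"tz": -0.1,"ax": 0,"ay": 0,"az": 0},
    {"tx": -0.467,"ty": -0.987,"tz": -0.1,"ax": 0,"ay": 0,"az": 0},
    {"tx": -0.467,"ty": -0.987,"tz": -0.1,"ax": 0,"ay": 0,"az": 0},
    {"tx": -0.467,"ty": -0.987,"tz": 0,"ax": 0,"ay": 0,"az": 0},
    {"tx": -0.467,"ty": -0.987,"tz": 0,"ax": 0,"ay": 0,"az": 0},
    {"tx": -0.467,"ty": -0.987,"tz": 0,"ax": 0,"ay": 0,"az": 0},
    {"tx": -0.467,"ty": -0.987,"tz": 0,"ax": 0,"ay": 0,"az": 0},
    {"tx": -0.467,"ty": -0.987,"tz": 0,"ax": 0,"ay": 0,"az": 0}
  ]
}}

```text
time_s: 15.25
ee_pos: [0.6597, -0.2011, 0.3769]
eef_rot: [-3.142, -0.002, 2.751]
force: [-1.2, 0.0, 0.4]
grip_width: 0.094
grip_force: 0.0
```

{"fn": "apply_moves", "kwargs": {
  "increments": [
    {"tx": 0,"ty": 0,"tz": 0,"ax": 0,"ay": 0,"az": -0.98},
    {"tx": 0,"ty": 0,"tz": 0,"ax": 0,"ay": 0,"az": -0.98},
    {"tx": 0,"ty": 0,"tz": 0,"ax": 0,"ay": 0,"az": -0.98},
    {"tx": 0,"ty": 0,"tz": 0,"ax": 0,"ay": 0,"az": -0.98},
    {"tx": 0,"ty": 0,"tz": 0,"ax": 0,"ay": 0,"az": -0.98},
    {"tx": 0,"ty": 0,"tz": 0,"ax": 0,"ay": 0,"az": -0.98},
    {"tx": 0,"ty": 0,"tz": 0,"ax": 0,"ay": 0,"az": 0}
  ]
}}

```text
time_s: 16.12
ee_pos: [0.6598, -0.2, 0.3772]
eef_rot: [3.141, -0.002, -3.02]
force: [0.5, 0.1, -0.1]
grip_width: 0.0938
grip_force: 0.0
```

Run:
```python
from h import *
c=snap('w9')
G=Ro.from_euler('z',.123)
P=[(-22,-11,80),(-22,11,80),(22,11,80),(22,-11,80),(-42,-50,6),(-42,50,6),(42,50,6),(42,-50,6)]
q=proj(c,G.apply(np.array(P)/1000)+[.5827,-.2245,0]);print(q.round(1).tolist())
x0,y0=(q.mean(0)-[65,60]).astype(int);y0=max(y0,0);print(x0,y0)
cv2.imwrite('pics/w9c.png',cv2.resize(c['pixels'][y0:y0+120,x0:x0+130,::-1],None,fx=5,fy=5,interpolation=cv2.INTER_CUBIC))
```

```text
16.125 [ 0.6598 -0.2     0.3772] [ 3.1406e+00 -1.9000e-03 -3.0197e+00] 0.09377022288085751 [ 0.55  0.14 -0.14]
[[286.1, 90.1], [311.8, 90.0], [312.1, 142.2], [287.3, 142.3], [256.2, 79.0], [349.1, 78.7], [347.6, 157.1], [259.5, 157.3]]
236 57
```

View pics/w9c.png

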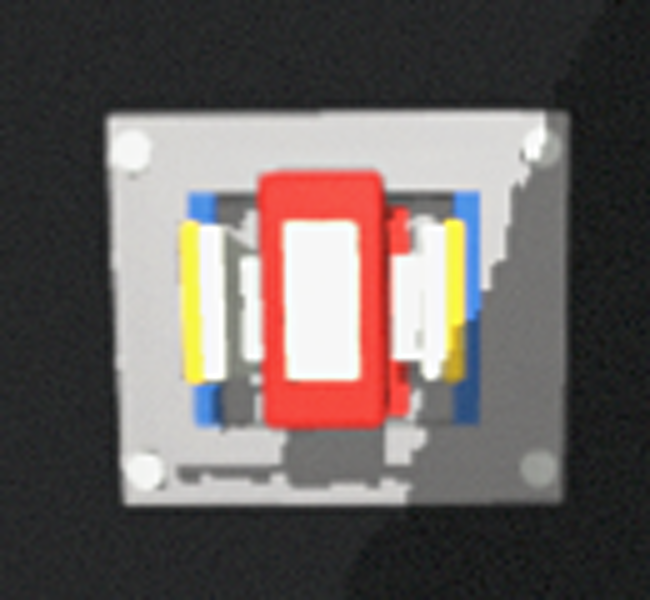

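The crop shows the red cassette top at (258–388, 172–428), both yellow pads at x≈192 and 455, and the socket plate square to the image. The offset from the fit is about 1 mm, giving a cassette centre of (0.5834, −0.2234). Descend around it.

{"fn": "apply_moves", "kwargs": {
  "increments": [
    {"tx": 0.875,"ty": -0.155,"tz": 0.5,"ax": 0,"ay": 0,"az": 0},
    {"tx": 0.875,"ty": -0.155,"tz": 0.5,"ax": 0,"ay": 0,"az": 0},
    {"tx": 0.875,"ty": -0.155,"tz": 0.5,"ax": 0,"ay": 0,"az": 0},
    {"tx": 0,"ty": 0,"tz": 0,"ax": 0,"ay": 0,"az": 0},
    {"tx": 0,"ty": 0,"tz": 0.73,"ax": 0,"ay": 0,"az": 0},
    {"tx": 0,"ty": 0,"tz": 0.73,"ax": 0,"ay": 0,"az": 0},
    {"tx": 0,"ty": 0,"tz": 0.73,"ax": 0,"ay": 0,"az": 0},
    {"tx": 0,"ty": 0,"tz": 0.73,"ax": 0,"ay": 0,"az": 0},
    {"tx": 0,"ty": 0,"tz": 0,"ax": 0,"ay": 0,"az": 0}
  ]
}}

```text
time_s: 17.3
ee_pos: [0.5837, -0.2231, 0.245]
eef_rot: [3.14, -0.002, -3.02]
force: [-0.3, 0.4, -0.3]
grip_width: 0.0939
grip_force: 0.0
```

{"fn": "apply_moves", "kwargs": {
  "increments": [
    {"tx": 0,"ty": 0,"tz": 0,"ax": 0,"ay": 0,"az": 0},
    {"tx": 0,"ty": 0,"tz": 0,"ax": 0,"ay": 0,"az": 0},
    {"tx": 0,"ty": 0,"tz": 0,"ax": 0,"ay": 0,"az": 0},
    {"tx": 0,"ty": 0,"tz": 0,"ax": 0,"ay": 0,"az": 0},
    {"tx": 0,"ty": 0,"tz": 0,"ax": 0,"ay": 0,"az": 0},
    {"tx": 0,"ty": 0,"tz": 0,"ax": 0,"ay": 0,"az": 0},
    {"tx": 0,"ty": 0,"tz": 0,"ax": 0,"ay": 0,"az": 0},
    {"tx": 0,"ty": 0,"tz": 0,"ax": 0,"ay": 0,"az": 0}
  ],
  "jaw": 1,
  "force": 25
}}

```text
time_s: 18.3
ee_pos: [0.5834, -0.2235, 0.2467]
eef_rot: [-3.141, 0.001, -3.019]
force: [-1.2, -0.4, 5.4]
grip_width: 0.0355
grip_force: 25.0
```

{"fn": "apply_moves", "kwargs": {
  "increments": [
    {"tx": 0,"ty": 0,"tz": -0.1,"ax": 0,"ay": 0,"az": 0},
    {"tx": 0,"ty": 0,"tz": -0.1,"ax": 0,"ay": 0,"az": 0},
    {"tx": 0,"ty": 0,"tz": -0.1,"ax": 0,"ay": 0,"az": 0},
    {"tx": 0,"ty": 0,"tz": 0,"ax": 0,"ay": 0,"az": 0}
  ]
}}

```text
time_s: 18.8
ee_pos: [0.5833, -0.2234, 0.2555]
eef_rot: [-3.141, 0.0, -3.019]
force: [-0.1, 0.7, -2.0]
grip_width: 0.0352
grip_force: 25.0
```

Run:
```python
from h import *
c=snap('w10')
cv2.imwrite('pics/w10c.png',cv2.resize(c['pixels'][60:400,160:480,::-1],None,fx=1.76,fy=1.76,interpolation=cv2.INTER_CUBIC))
```

```text
18.8 [ 0.5833 -0.2234  0.2555] [-3.1414e+00  3.0000e-04 -3.0192e+00] 0.035196562946754696 [-0.12  0.66 -1.99]
```

I've now viewed 11 pictures, one over the limit of 10, so I'll check the rest numerically only. The −2 N reading fits the cassette's weight, which suggests it is unlocked. Continue straight up.

{"fn": "apply_moves", "kwargs": {
  "increments": [
    {"tx": 0,"ty": 0,"tz": -0.25,"ax": 0,"ay": 0,"az": 0},
    {"tx": 0,"ty": 0,"tz": -0.25,"ax": 0,"ay": 0,"az": 0},
    {"tx": 0,"ty": 0,"tz": -0.25,"ax": 0,"ay": 0,"az": 0},
    {"tx": 0,"ty": 0,"tz": -0.4,"ax": 0,"ay": 0,"az": 0},
    {"tx": 0,"ty": 0,"tz": -0.4,"ax": 0,"ay": 0,"az": 0},
    {"tx": 0,"ty": 0,"tz": -0.4,"ax": 0,"ay": 0,"az": 0},
    {"tx": 0,"ty": 0,"tz": -0.5,"ax": 0,"ay": 0,"az": 0},
    {"tx": 0,"ty": 0,"tz": -0.5,"ax": 0,"ay": 0,"az": 0},
    {"tx": 0,"ty": 0,"tz": -0.5,"ax": 0,"ay": 0,"az": 0},
    {"tx": 0,"ty": 0,"tz": -0.5,"ax": 0,"ay": 0,"az": 0},
    {"tx": 0,"ty": 0,"tz": -0.3,"ax": 0,"ay": 0,"az": 0},
    {"tx": 0,"ty": 0,"tz": 0,"ax": 0,"ay": 0,"az": 0}
  ]
}}

```text
time_s: 20.35
ee_pos: [0.5833, -0.2234, 0.3834]
eef_rot: [-3.141, 0.001, -3.019]
force: [-0.4, 1.0, -1.2]
grip_width: 0.0352
grip_force: 25.0
```

Run:
```python
from h import *
from station import camera
c=snap('w11')
def blob(c,n,box=None):
    h=cv2.cvtColor(c['pixels'],cv2.COLOR_RGB2HSV);m=(((h[...,0]<6)|(h[...,0]>174))&(h[...,1]>150)&(h[...,2]>60)).astype(np.uint8)
    k,_,s,ce=cv2.connectedComponentsWithStats(m)
    print(n,[(s[i].tolist(),ce[i].round(1).tolist()) for i in range(1,k) if s[i,4]>15])
for n in ('w9','w10'):blob(pickle.load(open(n+'.pkl','rb')),n)
blob(c,'w11')
d=pickle.load(open('cams.pkl','rb'))
for n in ('top','scene'):
    b=camera(n);blob(d[n],n+'0');blob(b,n+'1')
    z=[.08,.20];print(n,[proj(b,(.5834,-.2234,q)).round(1).tolist() for q in z])
    pickle.dump(b,open(n+'1.pkl','wb'))
X=np.array([(0,0,80)])/1000
w10=pickle.load(open('w10.pkl','rb'));print('pred held',[proj(w10,(.5834,-.2234,q)).round(1).tolist() for q in (.08,.09)],[proj(c,(.5834,-.2234,q)).round(1).tolist() for q in (.08,.2,.21)])
```

```text
20.35 [ 0.5833 -0.2234  0.3834] [-3.1411e+00  8.0000e-04 -3.0192e+00] 0.035248994284874775 [-0.37  0.96 -1.16]
w9 [([287, 92, 31, 51, 833], [302.4, 117.1])]
w10 [([297, 196, 43, 101, 2890], [317.9, 239.5])]
w11 [([296, 195, 44, 102, 2957], [317.8, 238.3])]
top0 [([407, 188, 16, 22, 162], [414.2, 199.3]), ([172, 207, 11, 33, 333], [177.2, 223.0])]
top1 [([172, 207, 11, 33, 335], [177.2, 223.1])]
top [[415.3, 196.6], [426.6, 189.6]]
scene0 [([410, 150, 22, 22, 214], [420.0, 160.3]), ([235, 240, 18, 28, 174], [244.9, 254.9])]
scene1 [([410, 150, 22, 22, 215], [420.1, 160.4]), ([230, 215, 21, 29, 212], [241.6, 230.9])]
scene [[243.7, 247.5], [237.1, 220.3]]
pred held [[316.7, 259.4], [316.7, 267.5]] [[317.1, 202.9], [316.8, 253.5], [316.8, 261.0]]
```

Run:
```python
from h import *
L=lambda n:pickle.load(open(n+'.pkl','rb'))
c=L('w11');G=Ro.from_euler('z',.1225)
for u in (.12,.13,.137,.143):
    P=G.apply(np.array([(x,y,74) for x in(-22,22) for y in(-11,11)])/1000)+[.5834,-.2234,u]
    print(u,proj(c,P).round(1).tolist())
h=cv2.cvtColor(c['pixels'],cv2.COLOR_RGB2HSV);m=((h[...,0]<6)|(h[...,0]>174))&(h[...,1]>150)&(h[...,2]>60)
for r in (196,200,210,225,240,290,296):
    k=np.where(m[r])[0];print(r,k.min() if len(k) else None,k.max() if len(k) else None)
d=L('cams')['scene']['pixels'].astype(int);b=L('scene1')['pixels'].astype(int)
D=(abs(d-b).max(2)>60).astype(np.uint8);k,_,s,_=cv2.connectedComponentsWithStats(D)
print([x.tolist() for x in s[1:] if x[4]>25])
# bystander blobs blue/yellow centroid comparison in scene
for n,lo,hi in (('blue',110,125),('yel',25,32)):
    for im in (L('cams')['scene'],L('scene1')):
        q=cv2.cvtColor(im['pixels'],cv2.COLOR_RGB2HSV);mm=((q[...,0]>=lo)&(q[...,0]<=hi)&(q[...,1]>150)&(q[...,2]>60)).astype(np.uint8)
        _,_,s,ce=cv2.connectedComponentsWithStats(mm);print(n,[ce[i].round(1).tolist() for i in range(1,len(s)) if 60<s[i,4]<900])
```

```text
0.12 [[297.5, 213.5], [336.1, 213.5], [298.8, 283.2], [335.0, 283.2]]
0.13 [[296.4, 218.6], [337.2, 218.6], [297.8, 291.8], [336.0, 291.7]]
0.137 [[295.5, 222.5], [338.0, 222.5], [297.0, 298.3], [336.7, 298.3]]
0.143 [[294.6, 226.2], [338.8, 226.1], [296.3, 304.3], [337.4, 304.3]]
196 296 337
200 297 337
210 301 334
225 298 338
240 298 339
290 298 339
296 298 338
[[192, 0, 5, 10, 32], [197, 0, 5, 13, 41], [206, 0, 27, 15, 227], [259, 0, 45, 46, 1601], [372, 0, 33, 16, 164], [406, 4, 8, 22, 117], [376, 16, 6, 13, 55], [193, 33, 7, 10, 37], [251, 38, 52, 25, 406], [197, 55, 5, 13, 39], [209, 56, 24, 17, 292], [186, 58, 5, 15, 54], [188, 72, 20, 13, 151], [184, 81, 24, 69, 548], [209, 80, 22, 5, 61], [238, 90, 7, 27, 145], [239, 119, 9, 27, 191], [195, 125, 42, 24, 840], [201, 169, 41, 34, 440], [289, 170, 20, 20, 238], [267, 182, 6, 10, 30], [385, 191, 19, 25, 230], [296, 193, 12, 7, 41], [384, 197, 5, 19, 47], [223, 202, 27, 39, 459], [273, 216, 12, 15, 84], [202, 219, 7, 9, 33], [232, 240, 38, 25, 378]]
blue [[512.7, 16.4], [554.1, 31.6], [571.7, 58.4], [616.8, 76.6], [634.6, 108.4], [394.6, 136.8], [167.2, 235.3], [355.9, 257.1], [46.1, 364.4]]
blue [[512.7, 16.4], [554.2, 31.5], [571.7, 58.5], [616.7, 76.6], [634.7, 108.3], [394.6, 136.7], [167.1, 235.2], [356.0, 257.2], [46.3, 363.9]]
yel [[313.3, 38.2], [329.1, 237.5]]
yel [[329.0, 237.3]]
```

The cassette's underside is about 0.135 m up, steady in the grip, and the sensors and cap haven't moved. Handing in.

```bash
python3 -c "
from station import hand_in,get_obs
print(get_obs()['grip_force']);print(hand_in())"
```

```text
24.999051690101624
the job is handed in; nothing more can be done
None
```

I handed the job in with the module home on the dock and released, and the cassette held upright by both catches about 0.135 m above the bench (the judge returned no verdict); I viewed 11 pictures, one over the limit of 10.

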